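Fetch the tube clamp from behind the stock and set it on the prosthetic foot

ROBOT

A 6-joint arm with a two-finger parallel gripper is mounted at the origin on the work surface. World frame = base frame: x ahead of the robot, y to its left, z up, the work surface at z = 0. Lengths are in m, angles in rad, forces in N, time in s.
With the tool pointing down it reaches from about 0.35 to 0.85 m from the base axis. Payload 8.1 kg.
Tool frame: the origin (TCP) lies at the very end of the fingers, on their centre line; the grasp point (between the pads) lies 19 mm behind it; z points along the fingers, y is the line along which they close (so a half turn about z gives the same grasp; the last joint's range is limited). The gripper opens to 93 mm and grips with 3 to 60 N. Pads are 15 mm wide; open, the fingers measure 128 mm over their backs; the gripper's body (75 mm by 188 mm) begins 65 mm behind the grasp point.
Start: joints at [-1.261, 0.13, 1.488, -0, 1.523, -0.085], TCP at [0.231, -0.554, 0.219] pointing down, gripper open.
Joint ranges: [-2.96, 2.96], [-0.89, 2.26], [0.02, 2.5], [-1.34, 4.48], [0, 2.73], [-2.66, 2.66]. Speed limits (rad/s): [2.39, 2.39, 2.79, 3.14, 3.14, 3.14].

INTERFACE

Orientations are given as a rotation vector (axis times angle).
In Python, from plant import robot gives the robot as it stands.
- The arm moves only by the tool play_rows, never from a script. Its argument "deltas" is one flat list of numbers, 5 for each row, row after row: the shift along the tool's x, y, z in mm, then the turn about the tool's z in degrees, then the finger opening in mm, from 0 to 93. A call has 1 to 10 rows; each row shifts and turns the commanded pose from where the row before left it, along the tool's axes as they then stand; what a row does not reach is not made up. A row lasts 1/12 s, in which the tool goes at most 41.7 mm and 7.16 degrees, less where a joint would pass 70% of its speed; a pose out of reach is approached as far as the arm can. A call with a gripper value outside its range is refused whole. The fingers move at their own pace and stop on an object; "newtons" is the grip in N (left out, the last holds). Time passes only in rows, so rows that do not move let the fingers close. It gives the time, the measured TCP pose, the force, the opening and the grip force at its end, in the units of the state.
- robot.read_state(): the state, without advancing time (a new reading comes with each control period).
- robot.read_camera(name): name is "scene" or "side" or "wrist"; returns a dict with "pixels" (384x512x3 uint8, blue, green, red), "mtx" (3x3 intrinsics, pixels), "D" ([k1, k2, p1, p2, k3] as OpenCV has them; the pictures are not rectified), "eye" and "rotation" of the camera in the world. Camera axes: x right, y up, looking along -z (the intrinsics and any distortion apply to the point x, -y, -z); pixel columns grow to the right and rows downward; lengths in m; the calibration is good to about 2 mm. A picture is of the moment at which its call begins. There is no depth.
- robot.close_job(): hands the job in; it is judged then, once.
The state is a dict: "t": time; "q": joint angles; "dq": joint speeds; "joint_torque": joint torques, N m; "tool_pos": TCP position; "orientation": TCP orientation; "force": force on the tool from outside, world axes, zero at the start; "wrist_torque": the same for the moment, N m; "opening": finger opening in m; "gripper_force": force on a finger pad.
Only numpy, scipy, OpenCV 4.12 (cv2) and the standard library are available. Lean on these libraries where they do the work, as an engineer would, in place of code of your own. Each camera call takes 0.05 s, during which the arm holds its last target. There are 200 camera calls.

TASK

Clear the carton, the glue bottle and the pylon out of the grey stock tray and stand all three on the black rubber mat. Only then take the low steel tube clamp from behind them and stand it upright in the middle of the foot's steel ankle plate; after that put the carton, the bottle and the pylon back upright, each in its own place where it stood at the start. Leave the screw pot and the four-hole plate in the tray where they are.

Things in the scene. Friction and masses are not known exactly. Their poses are not given: they have to be found in the camera images.
- carton: small square brown cardboard carton standing upright, loose, 52 x 52 mm, 108 mm high, about 250 g. Origin: centre of the underside, z up, x and y square to its sides. It stands at the start in one of the three front places of the tray, which is its place to go back to.
- bottle: white glue bottle standing upright, loose, about 160 g: body 52 mm across up to 75 mm, sloping shoulder to 90 mm, grey straight cap 30 mm across from 90 to 122 mm (top), a firm place to hold it. Origin: centre of the underside, z up. It stands in another of the three front places.
- pylon: short prosthetic pylon standing upright, loose, about 220 g: dark round steel foot 48 mm across and 36 mm high, aluminium tube 30 mm across from there up to 125 mm. Origin: centre of the underside, z up. It stands in another of the three front places.
- clamp: the part wanted: low bright steel tube clamp standing upright behind the front three, loose, about 140 g: round body 40 mm across and 36 mm high, a dome and a small square pyramid on top (16 mm wide, 52 mm high in all); a lug on its +x side reaches to 28.5 mm from the axis, 18 mm wide. Origin: centre of the underside, on the round body's axis, z up.
- ankle (a point): centre of the top of the flat, round, level steel ankle plate (64 mm across, 80 mm above the bench) on the skin-coloured prosthetic foot. The foot is fixed; x points from heel to toes, which lie lower than the plate. The foot is on one side of the tray and the mat on the other; which is which varies.
- mat: black rubber mat fixed flat on the bench, 280 mm along its x, 160 mm along its y, 3 mm thick: the side area. Origin: centre of its underside.
- bay: grey steel stock tray with yellow rims, fixed: 180 mm along x (depth), 300 mm along y, floor 4 mm thick, walls 45 mm high above the bench at the back (+x) and both ends, open at the front (-x, towards the robot). Origin: centre of the underside. The carton, bottle and pylon stand in a row along y near x = -45 mm, about 75 mm apart; the clamp stands behind the middle one, about 60 mm farther back.
- pot: black pot of brass screws, bystander, loose, 36 mm across, 34 mm high, at the left (+y) rear of the tray. Origin: centre of the underside.
- plate: flat steel four-hole plate, bystander, loose, 46 x 46 mm, 11 mm high, at the right (-y) rear of the tray. Origin: centre of the underside.

How it is judged:
On the way, in this order (a step that is already met when the one before it is completed fails the run):
1. carton, bottle and pylon all stand released on the mat while the clamp is still in its place in the tray (x of carton in the frame of mat between -0.135 and 0.135 m and y of carton in the frame of mat between -0.075 and 0.075 m and z of each of carton, bottle, pylon in the frame of mat below 0.008 m and contact force between each of carton, bottle, pylon and the fingers below 0.1 N and linear speed of each of carton, bottle, pylon below 0.02 m/s and angular speed of each of carton, bottle, pylon below 0.2 rad/s and angle between each of carton, bottle, pylon's own z axis and vertical below 0.12 rad and x of bottle in the frame of mat between -0.135 and 0.135 m and y of bottle in the frame of mat between -0.075 and 0.075 m and x of pylon in the frame of mat between -0.135 and 0.135 m and y of pylon in the frame of mat between -0.075 and 0.075 m and distance of clamp from where it was at the start of the episode below 0.03 m), for 0.2 s.
2. the clamp stands released on the ankle plate while the other three are still on the mat (horizontal distance between clamp and ankle below 0.012 m and z of clamp in the frame of ankle between -0.004 and 0.006 m and contact force between clamp and the fingers below 0.1 N and linear speed of clamp below 0.02 m/s and angular speed of clamp below 0.2 rad/s and angle between clamp's own z axis and vertical below 0.12 rad and x of carton in the frame of mat between -0.135 and 0.135 m and y of carton in the frame of mat between -0.075 and 0.075 m and z of each of carton, bottle, pylon in the frame of mat below 0.008 m and x of bottle in the frame of mat between -0.135 and 0.135 m and y of bottle in the frame of mat between -0.075 and 0.075 m and x of pylon in the frame of mat between -0.135 and 0.135 m and y of pylon in the frame of mat between -0.075 and 0.075 m), for 0.2 s.
At the end, for the whole second after the job is handed in: The clamp stands upright and at rest on the ankle plate, within 12 mm of its centre; the carton, bottle and pylon stand upright and at rest within 15 mm of where each stood at the start; all released (horizontal distance between clamp and ankle below 0.012 m and z of clamp in the frame of ankle between -0.004 and 0.006 m and contact force between each of clamp, carton, bottle, pylon and the fingers below 0.1 N and linear speed of each of clamp, carton, bottle, pylon below 0.02 m/s and angular speed of each of clamp, carton, bottle, pylon below 0.2 rad/s and angle between each of clamp, carton, bottle, pylon's own z axis and vertical below 0.12 rad and distance of each of carton, bottle, pylon from where it was at the start of the episode below 0.015 m); the robot touches nothing.
It fails at once if the screw pot or the four-hole plate is shifted more than 20 mm (distance of any of pot, plate from where it was at the start of the episode above 0.02 m).
It also fails if it takes over 134 s, if anything falls off the work surface, if the arm or the gripper's body presses on something with over 40 N, if the wrist force passes 120 N, or if a joint passes its speed limit or range.

## Working session

There is one attempt and no reset: what is moved stays moved. The work goes in short steps, Python scripts to look and compute and a tool call to move; the robot and the scene stay as the last step left them, time stands still between calls to the robot, and variables do not carry over. Pictures are saved under pics/ and viewed, at most 14 in all, crops included, and the job is handed in when it is done.

Besides the shell and the picture viewer there is one more tool, called after "Request:" in YAML: its name, and indented under it one key for each argument. play_rows: Moves the arm, as the interface text tells. Its arguments: {"type":"object","properties":{"deltas":{"type":"array"},"newtons":{"type":"number"}},"required":["deltas"]}

```bash
ls; mkdir -p pics; python3 - <<'E'
from plant import robot
import cv2,json
s=robot.read_state();print({k:s[k] for k in('t','tool_pos','orientation','opening')})
for n in("scene","side","wrist"):
    c=robot.read_camera(n);cv2.imwrite(f"pics/{n}0.png",c["pixels"])
    print(n,c["mtx"],c["D"],c["eye"],c["rotation"])
E
```

```text
pics
{'t': 0.0, 'tool_pos': array([ 0.23063404, -0.55328156,  0.21758734]), 'orientation': array([-3.07876437e+00, -6.15843437e-01,  3.08454581e-04]), 'opening': 0.09289007586841701}
scene [[466.93916654   0.         254.95174645]
 [  0.         466.93916654 191.79328137]
 [  0.           0.           1.        ]] [-0.07802151  0.          0.          0.          0.        ] [ 1.13215228 -0.24095317  0.91739556] [0.5723037  0.37157077 1.12484313]
side [[411.08446821   0.         259.0976657 ]
 [  0.         411.08446821 194.38236153]
 [  0.           0.           1.        ]] [-0.14880001  0.          0.          0.          0.        ] [0.3472241  0.72685637 0.89850918] [ 0.14346388 -1.08400393 -2.71877174]
wrist [[292.75134831   0.         257.35795413]
 [  0.         292.75134831 190.44287296]
 [  0.           0.           1.        ]] [-0.05364242  0.          0.          0.          0.        ] [ 0.30726074 -0.52174267  0.3840674 ] [-0.26338108  0.17884946 -1.16598051]
```

View pics/scene0.png

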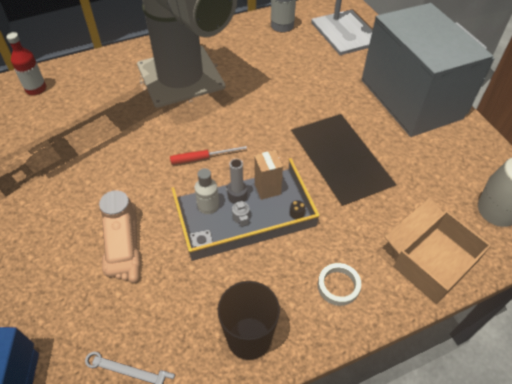

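View pics/side0.png

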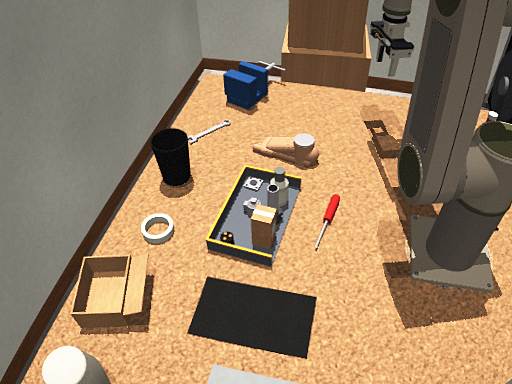

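The scene view shows the foot on the left (-y), with its plate at about (115,203). The tray is in the middle with bottle (207,190), pylon (237,178), carton (268,173) and clamp (241,212). The mat is on the right (+y), corners about (292,129), (342,115), (394,183) and (347,201). I'll zoom in to get accurate pixels.

```bash
python3 - <<'E'
import cv2
def crop(n,x,y,w,h,k,o):
    i=cv2.imread(n)[y:y+h,x:x+w]; i=cv2.resize(i,None,fx=k,fy=k,interpolation=cv2.INTER_CUBIC)
    for a in range(0,w,10):
        if (x+a)%10==0: cv2.line(i,(a*k,0),(a*k,6 if (x+a)%50 else 16),(0,0,255),1); cv2.putText(i,str(x+a),(a*k,26),0,.3,(0,0,255),1)
    for a in range(0,h,10):
        cv2.line(i,(0,a*k),(6,a*k),(0,0,255),1); cv2.putText(i,str(y+a),(8,a*k+4),0,.3,(0,0,255),1)
    cv2.imwrite(o,i)
crop("pics/scene0.png",170,140,150,110,5,"pics/c1.png")
crop("pics/side0.png",200,160,110,110,5,"pics/c2.png")
crop("pics/scene0.png",90,180,60,110,5,"pics/c3.png")
crop("pics/side0.png",240,120,90,50,8,"pics/c4.png")
E
```

```text
(no output)
```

View pics/c1.png

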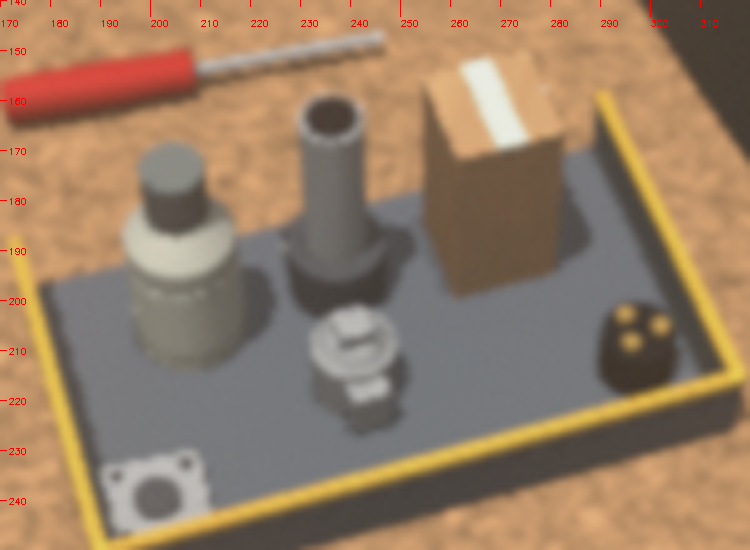

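View pics/c2.png

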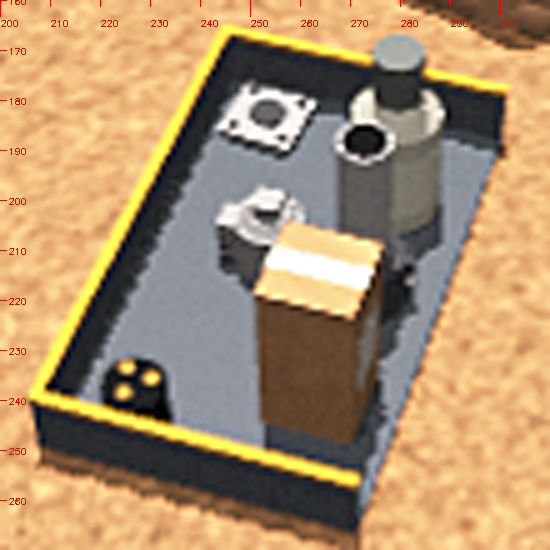

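View pics/c3.png

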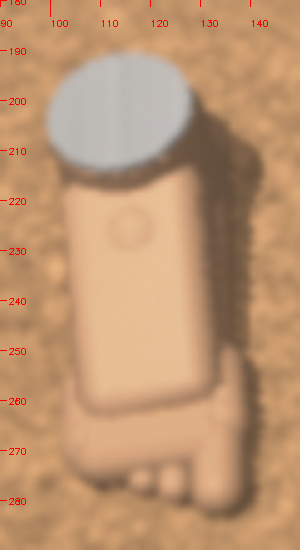

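View pics/c4.png

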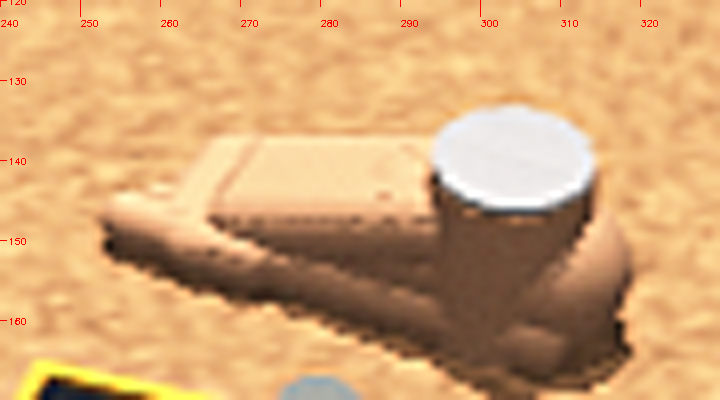

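The crops give me the top centres of the bottle, pylon and carton, the clamp body, the rim corners and the ankle disc in both views. The clamp lug points to the tray's back. Next I'll intersect the pixel rays with planes of known height.

```bash
cat > h.py <<'E'
import numpy as np,cv2
from scipy.spatial.transform import Rotation as R
from plant import robot
def ray(c,uv):
    p=cv2.undistortPoints(np.array(uv,float).reshape(-1,1,2),c["mtx"],c["D"]).reshape(-1,2)
    d=np.c_[p[:,0],-p[:,1],-np.ones(len(p))]
    r=np.array(c["rotation"]); M=R.from_rotvec(r).as_matrix()
    return np.array(c["eye"]),d@M.T
def onz(c,uv,z):
    e,d=ray(c,uv); return (e+d*((z-e[2])/d[:,2])[:,None])[:,:2]
def proj(c,P):
    M=R.from_rotvec(c["rotation"]).as_matrix(); q=(np.atleast_2d(P)-c["eye"])@M*[1,-1,-1]
    return cv2.projectPoints(q,np.zeros(3),np.zeros(3),c["mtx"],c["D"])[0].reshape(-1,2)
E
python3 - <<'E'
from h import *
sc=robot.read_camera("scene");sd=robot.read_camera("side")
np.set_printoptions(precision=4,suppress=True)
def f(x0,y0,k,L): return [((a+.5)/k-.5+x0,(b+.5)/k-.5+y0) for a,b in L]
A=lambda L:f(170,140,5,L); B=lambda L:f(200,160,5,L)
for n,z,a,b in[("bottle",.126,A([(171,170)]),B([(399,54)])),("pylon",.129,A([(331,120)]),B([(365,140)])),
 ("carton",.112,A([(423,88),(530,55),(562,138),(458,160)]),B([(293,222),(383,241),(352,317),(256,294)])),
 ("clamp",.04,A([(353,343)]),B([(262,218)])),("lugend",.03,A([(375,420)]),B([(220,240)])),
 ("ankle",.08,f(90,180,5,[(120,111)]),f(240,120,8,[(513,158)])),
 ("rim br,bl,fl,fr",.045,A([(100,548),(745,377),(600,93),(12,240)]),B([(228,30),(37,395),(358,480),(505,92)])),
 ("mat",.003,[(292,129),(342,115),(394,183),(347,201)],[(306,354),(316,293),(206,279),(190,317)]),
 ("pot",.038,A([(637,330)]),B([(135,378)])),("plate",.015,A([(157,495)]),B([(268,115)]))]:
    p,q=onz(sc,a,z),onz(sd,b,z); print(n,p.tolist() if 0 else np.round(p,4).tolist(),np.round(q,4).tolist(),"mean",p.mean(0),q.mean(0))
s=robot.read_state();print(R.from_rotvec(s["orientation"]).as_matrix())
E
```

```text
bottle [[0.4965, -0.0862]] [[0.4922, -0.0865]] mean [ 0.4965 -0.0862] [ 0.4922 -0.0865]
pylon [[0.4997, -0.012]] [[0.496, -0.0147]] mean [ 0.4997 -0.012 ] [ 0.496  -0.0147]
carton [[0.4846, 0.0388], [0.4853, 0.0924], [0.5364, 0.0847], [0.5299, 0.0365]] [[0.5233, 0.0351], [0.4752, 0.0378], [0.48, 0.0905], [0.53, 0.0865]] mean [0.5091 0.0631] [0.5021 0.0625]
clamp [[0.5567, -0.0266]] [[0.5572, -0.0273]] mean [ 0.5567 -0.0266] [ 0.5572 -0.0273]
lugend [[0.5934, -0.031]] [[0.5788, -0.0145]] mean [ 0.5934 -0.031 ] [ 0.5788 -0.0145]
ankle [[0.4572, -0.289]] [[0.4541, -0.2927]] mean [ 0.4572 -0.289 ] [ 0.4541 -0.2927]
rim br,bl,fl,fr [[0.617, -0.1681], [0.6466, 0.1281], [0.4679, 0.1415], [0.4423, -0.1536]] [[0.6142, -0.17], [0.6405, 0.1245], [0.4657, 0.1396], [0.4392, -0.1531]] mean [ 0.5435 -0.013 ] [ 0.5399 -0.0148]
mat [[0.3431, 0.2121], [0.348, 0.3666], [0.612, 0.3662], [0.614, 0.2287]] [[0.3385, 0.3567], [0.3398, 0.1966], [0.6173, 0.2186], [0.6218, 0.3287]] mean [0.4793 0.2934] [0.4793 0.2751]
pot [[0.5999, 0.0973]] [[0.5956, 0.097]] mean [0.5999 0.0973] [0.5956 0.097 ]
plate [[0.5832, -0.1332]] [[0.5803, -0.1326]] mean [ 0.5832 -0.1332] [ 0.5803 -0.1326]
[[ 0.9231  0.3846 -0.0003]
 [ 0.3846 -0.9231  0.0008]
 [ 0.0001 -0.0009 -1.    ]]
```

Positions averaged over the two cameras:

| Item | x | y |
|---|---|---|
| bottle | .494 | -.086 |
| pylon | .498 | -.013 |
| carton | .5055 | .063 |
| clamp | .557 | -.027 |
| ankle | .4555 | -.291 |

The tray is turned about -5°. I'll first turn the tool so the fingers close along tray x.

Request:
play_rows:
  deltas: [0,0,0,-6.9,93,0,0,0,-6.9,93,0,0,0,-6.9,93,0,0,0,-6.9,93,0,0,0,-6.9,93,0,0,0,-6.9,93,0,0,0,-6.9,93,0,0,0,-6.9,93,0,0,0,-7,93,0,0,0,0,93]
  newtons: 20

```text
t: 1.08
tool_pos: [0.2308, -0.5537, 0.2185]
orientation: [-2.313, -2.126, -0.0]
force: [-0.1, -0.6, -0.2]
opening: 0.0928
gripper_force: 0.0
```

```bash
cat >> h.py <<'E'
def go(x,y,z,phi=None):
    s=robot.read_state();M=R.from_rotvec(s["orientation"]).as_matrix()
    f=np.degrees(np.arctan2(M[1,0],M[0,0]))
    t=0 if phi is None else -(phi-f)
    M2=M@R.from_euler("z",t,degrees=True).as_matrix()
    print("phi",round(f,2),"turn",round(t,1),"shift mm after turn",np.round(M2.T@(np.array([x,y,z])-s["tool_pos"])*1000,1))
E
python3 - <<'E'
from h import *
np.set_printoptions(precision=4,suppress=True)
for n,roi in(("scene",(280,100,125,115)),("side",(180,265,145,95))):
    c=robot.read_camera(n);x,y,w,h=roi
    g=c["pixels"].max(2);m=np.zeros_like(g);m[y:y+h,x:x+w]=(g[y:y+h,x:x+w]<60)
    k,l,st,ce=cv2.connectedComponentsWithStats(m);i=1+st[1:,4].argmax()
    v,u=np.where(l==i);P=onz(c,np.c_[u,v],.003)
    (cx,cy),(a,b),an=cv2.minAreaRect((P*1000).astype(np.float32));print(n,st[i],(cx,cy),(a,b),an,"centroid",P.mean(0))
go(.5055,.063,.22,85)
E
```

```text
Traceback (most recent call last):
ValueError: attempt to get argmax of an empty sequence
```

```bash
python3 - <<'E'
from h import *
np.set_printoptions(precision=4,suppress=True)
for n,roi in(("scene",(280,100,125,115)),("side",(180,265,145,95))):
    c=robot.read_camera(n);x,y,w,h=roi
    g=c["pixels"].max(2);r=g[y:y+h,x:x+w];t,b=cv2.threshold(np.ascontiguousarray(r),0,1,cv2.THRESH_OTSU);m=np.zeros_like(g);m[y:y+h,x:x+w]=1-b
    k,l,st,ce=cv2.connectedComponentsWithStats(m);i=1+st[1:,4].argmax()
    v,u=np.where(l==i);P=onz(c,np.c_[u,v],.003)
    (cx,cy),(a,b),an=cv2.minAreaRect((P*1000).astype(np.float32));print(n,t,st[i],(cx,cy),(a,b),an,"centroid",P.mean(0))
go(.5055,.063,.22,85)
E
```

```text
scene 134.0 [ 291  114  105   92 4926] (480.9019775390625, 288.27423095703125) (280.11236572265625, 160.87396240234375) 0.6304959654808044 centroid [0.4895 0.2867]
side 139.0 [ 187  277  130   82 7176] (476.72705078125, 288.4735107421875) (281.1815490722656, 161.1268310546875) 0.8192176818847656 centroid [0.4741 0.2918]
phi 84.57 turn -0.4 shift mm after turn [638.4 219.9  -1.4]
```

Request:
play_rows:
  deltas: [32,11,0,0,93,32,11,0,0,93,32,11,0,0,93,32,11,0,0,93,32,11,0,0,93,32,11,0,0,93,32,11,0,0,93,32,11,0,0,93,32,11,0,0,93,32,11,0,0,93]

```text
t: 2.07
tool_pos: [0.3696, -0.2436, 0.2188]
orientation: [2.323, 2.114, 0.0]
force: [0.8, -0.1, 0.0]
opening: 0.0929
gripper_force: 0.0
```

Request:
play_rows:
  deltas: [32,11,0,0,93,32,11,0,0,93,32,11,0,0,93,32,11,0,0,93,32,11,0,0,93,32,11,0,0,93,32,11,0,0,93,32,11,0,0,93,32,11,0,0,93,30,11,0,0,93]

```text
t: 2.9
tool_pos: [0.5079, 0.0637, 0.2188]
orientation: [2.323, 2.115, 0.001]
force: [-0.4, 0.3, 0.2]
opening: 0.0932
gripper_force: 0.0
```

```bash
python3 - <<'E'
from h import *
go(.5055,.063,.056)
c=robot.read_camera("wrist");cv2.imwrite("pics/w1.png",c["pixels"])
# predicted pixels
for n,P in dict(carton=(.5055,.063,.112),bottle=(.4944,-.0864,.126),pylon=(.498,-.0134,.129),clamp=(.557,-.027,.056),clampc=(.557,-.027,.04)).items(): print(n,proj(c,P))
E
```

```text
phi 84.63 turn 0 shift mm after turn [ -1.   -2.5 162.8]
carton [[254.92386371 189.81809359]]
bottle [[257.83102575 324.41611299]]
pylon [[254.66200478 268.03579161]]
clamp [[303.19910435 241.56588363]]
clampc [[301.36046197 235.89142502]]
```

View pics/w1.png

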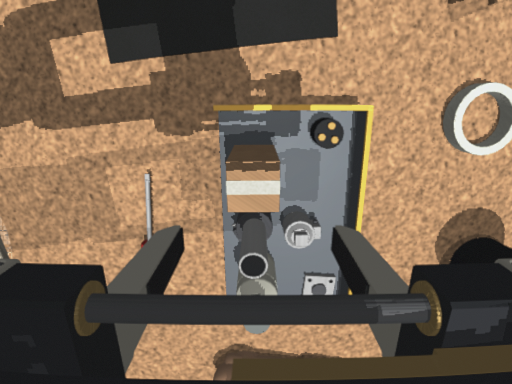

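The wrist view agrees with the predictions to about 2 px: carton top at about (252.5,188), pylon (254,265), clamp (299,235), with the lug toward +x. Next I'll descend on the carton and grip it.

Request:
play_rows:
  deltas: [-1,-4,20,0,93,0,0,30,0,93,0,0,30,0,93,0,0,30,0,93,0,0,25,0,93,0,0,18,0,93,0,0,10,0,93,0,0,0,0,93,0,0,0,0,45,0,0,0,0,45]
  newtons: 20

```text
t: 3.78
tool_pos: [0.5047, 0.0611, 0.0573]
orientation: [2.319, 2.117, 0.003]
force: [0.6, 0.0, 1.0]
opening: 0.0838
gripper_force: 0.0
```

Request:
play_rows:
  deltas: [0,0,0,0,45,0,0,0,0,45,0,0,0,0,45,0,0,0,0,45]

```text
t: 4.12
tool_pos: [0.5039, 0.0611, 0.0563]
orientation: [2.319, 2.118, 0.001]
force: [0.1, 0.9, 0.8]
opening: 0.0574
gripper_force: 0.0
```

Request:
play_rows:
  deltas: [0,0,0,0,45,0,0,0,0,45,0,0,0,0,45,0,0,0,0,45]

```text
t: 4.45
tool_pos: [0.5036, 0.0611, 0.056]
orientation: [2.319, 2.119, 0.0]
force: [-0.9, 0.6, 4.7]
opening: 0.0518
gripper_force: 20.0
```

Request:
play_rows:
  deltas: [0,0,-10,0,45,0,0,-20,0,45,0,0,-20,0,45,0,0,-20,0,45,0,0,-15,0,45]

```text
t: 4.87
tool_pos: [0.5034, 0.0611, 0.1423]
orientation: [2.319, 2.119, 0.0]
force: [0.4, 1.0, -2.8]
opening: 0.0522
gripper_force: 20.0
```

```bash
python3 - <<'E'
from h import *
s=robot.read_state();print(s["opening"],s["gripper_force"],s["force"],s["tool_pos"]);go(.479,.318,.142)
E
```

```text
0.0522403443086601 19.995236098766327 [ 0.35536774  1.0421305  -2.76700868] [0.50344063 0.06105412 0.14232124]
phi 84.82 turn 0 shift mm after turn [253.7 -47.5   0.3]
```

Request:
play_rows:
  deltas: [14,-3,0,0,45,26,-5,0,0,45,30,-6,0,0,45,32,-6,0,0,45,32,-6,0,0,45,32,-6,0,0,45,30,-6,0,0,45,28,-5,0,0,45,20,-3,0,0,45,10,-1,0,0,45]

```text
t: 5.7
tool_pos: [0.4784, 0.3207, 0.1404]
orientation: [-2.317, -2.121, 0.001]
force: [0.8, -0.7, -2.7]
opening: 0.0518
gripper_force: 20.0
```

Request:
play_rows:
  deltas: [0,0,12,0,45,0,0,20,0,45,0,0,20,0,45,0,0,16,0,45,0,0,10,0,45,0,0,5,0,45,0,0,2,0,45,0,0,0,0,45]

```text
t: 6.37
tool_pos: [0.4799, 0.3177, 0.0556]
orientation: [2.32, 2.118, 0.0]
force: [0.2, -0.1, -2.9]
opening: 0.0519
gripper_force: 20.0
```

Request:
play_rows:
  deltas: [0,0,0.8,0,45,0,0,0,0,80,0,0,0,0,80,0,0,0,0,80,0,0,0,0,80,0,0,0,0,80]

```text
t: 6.87
tool_pos: [0.4798, 0.3185, 0.0553]
orientation: [2.319, 2.119, 0.001]
force: [-0.1, 0.2, -0.2]
opening: 0.0787
gripper_force: 0.0
```

Request:
play_rows:
  deltas: [0,0,-15,0,80,0,0,-30,0,80,0,0,-30,0,80,0,0,-30,0,80,0,0,-30,0,80,0,0,-20,0,80,0,0,0,0,80]

```text
t: 7.45
tool_pos: [0.4821, 0.3197, 0.2164]
orientation: [2.318, 2.117, 0.014]
force: [0.9, -0.3, 1.5]
opening: 0.08
gripper_force: 0.0
```

```bash
python3 - <<'E'
from h import *
go(.4975,-.0135,.21);go(.4975,-.0135,.08)
E
```

```text
phi 84.83 turn 0 shift mm after turn [-330.5   45.3    5. ]
phi 84.83 turn 0 shift mm after turn [-331.2   44.3  135. ]
```

Request:
play_rows:
  deltas: [-20,3,0,0,80,-36,5,0,0,80,-38,5.5,0,0,80,-38,5.5,0,0,80,-38,5.5,0,0,80,-38,5.5,0,0,80,-38,5.5,0,0,80,-38,5.5,0,0,80,-30,4.5,0,0,80,-15,2,0,0,80]

```text
t: 8.28
tool_pos: [0.4967, -0.0171, 0.2092]
orientation: [2.322, 2.116, -0.002]
force: [0.1, -0.1, 1.0]
opening: 0.0802
gripper_force: 0.0
```

Request:
play_rows:
  deltas: [0,0,15,0,80,0,0,30,0,80,0,0,30,0,80,0,0,30,0,60,0,0,18,0,60,0,0,7,0,60,0,0,0,0,25,0,0,0,0,25,0,0,0,0,25,0,0,0,0,25]

```text
t: 9.12
tool_pos: [0.4986, -0.0138, 0.0817]
orientation: [2.318, 2.117, 0.003]
force: [0.7, 0.7, 0.4]
opening: 0.038
gripper_force: 0.0
```

Request:
play_rows:
  deltas: [0,0,0,0,25,0,0,0,0,25,0,0,0,0,25]

```text
t: 9.37
tool_pos: [0.4982, -0.0138, 0.0813]
orientation: [2.318, 2.118, 0.003]
force: [-1.0, -0.1, 6.4]
opening: 0.0295
gripper_force: 20.0
```

Request:
play_rows:
  deltas: [0,0,0,0,25,0,0,-10,0,25,0,0,-20,0,25,0,0,-20,0,25,0,0,-20,0,25,0,0,-12,0,25,0,0,0,0,25]

```text
t: 9.95
tool_pos: [0.4991, -0.0139, 0.1654]
orientation: [2.316, 2.116, 0.005]
force: [-0.2, 0.0, -1.0]
opening: 0.0296
gripper_force: 20.0
```

Request:
play_rows:
  deltas: [15,-7,0,0,25,26,-14,0,0,25,31,-16,0,0,25,32,-16,0,0,25,32,-16,0,0,25,32,-16,0,0,25,31,-16,0,0,25,29,-15,0,0,25,22,-12,0,0,25,11,-5,0,0,25]

```text
t: 10.78
tool_pos: [0.386, 0.2605, 0.1605]
orientation: [-2.316, -2.12, 0.002]
force: [-0.6, 0.2, -2.5]
opening: 0.0296
gripper_force: 20.0
```

Request:
play_rows:
  deltas: [0,0,12,0,25,0,0,20,0,25,0,0,20,0,25,0,0,15,0,25,0,0,8,0,25,0,0,5,0,25,0,0,2,0,25,0,0,0,0,25,0,0,0,0,25]

```text
t: 11.53
tool_pos: [0.3887, 0.258, 0.08]
orientation: [2.32, 2.118, 0.001]
force: [-0.2, -0.6, -1.0]
opening: 0.0297
gripper_force: 20.0
```

Request:
play_rows:
  deltas: [0,0,0.6,0,25,0,0,0,0,60,0,0,0,0,60,0,0,0,0,60,0,0,0,0,60,0,0,-15,0,60,0,0,-30,0,60,0,0,-35,0,60,0,0,-35,0,60,0,0,-15,0,60]

```text
t: 12.37
tool_pos: [0.3899, 0.2592, 0.2144]
orientation: [2.318, 2.118, 0.009]
force: [-0.0, -0.0, 1.0]
opening: 0.0603
gripper_force: 0.0
```

Request:
play_rows:
  deltas: [-20,8,0,0,60,-36,14,0,0,60,-38,16,0,0,60,-38,16,0,0,60,-38,16,0,0,60,-38,16,0,0,60,-38,16,0,0,60,-38,15,0,0,60,-34,13,0,0,60,-15,6,0,0,60]

```text
t: 13.2
tool_pos: [0.4941, -0.0898, 0.2092]
orientation: [2.322, 2.115, -0.001]
force: [-0.3, 0.7, -0.3]
opening: 0.06
gripper_force: 0.0
```

```bash
python3 - <<'E'
from h import *
go(.4944,-.0864,.091)
c=robot.read_camera("scene");cv2.imwrite("pics/s2.png",c["pixels"][90:290,150:410].repeat(3,0).repeat(3,1))
E
```

```text
phi 84.66 turn 0 shift mm after turn [ 3.600e+00 -1.000e-01  1.182e+02]
```

View pics/s2.png

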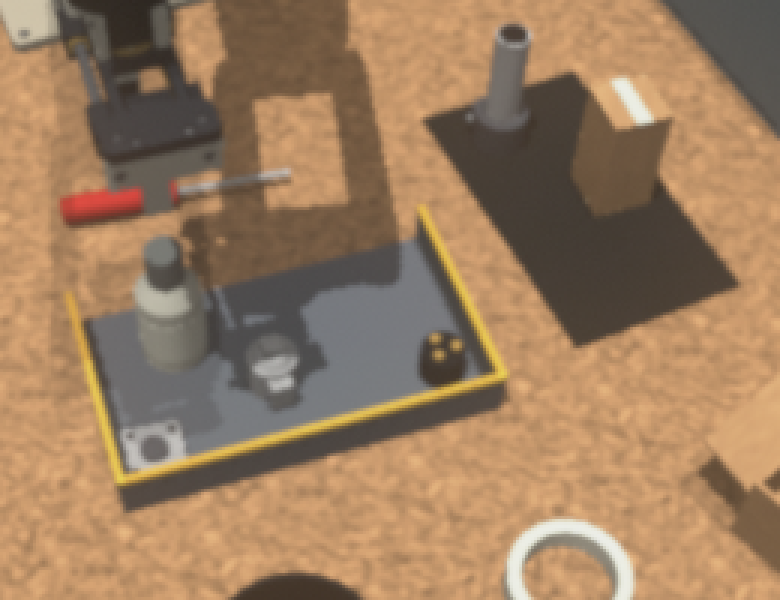

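The carton and pylon stand on the mat, at crop pixels (620,150) and (505,80). The bottle is still in the tray, so it goes next.

Request:
play_rows:
  deltas: [0,0,15,0,60,0,0,30,0,60,0,0,30,0,60,0,0,25,0,60,0,0,12,0,60,0,0,6,0,60,0,0,0,0,60,0,0,0,0,25,0,0,0,0,25,0,0,0,0,25]

```text
t: 14.08
tool_pos: [0.495, -0.086, 0.0931]
orientation: [2.318, 2.117, 0.003]
force: [0.2, 0.6, -0.2]
opening: 0.0445
gripper_force: 0.0
```

Request:
play_rows:
  deltas: [0,0,0,0,25,0,0,0,0,25,0,0,0,0,25,0,0,0,0,25,0,0,0,0,25]

```text
t: 14.5
tool_pos: [0.4941, -0.0858, 0.092]
orientation: [2.319, 2.118, 0.001]
force: [-1.2, 0.6, 6.7]
opening: 0.0297
gripper_force: 28.1
```

Request:
play_rows:
  deltas: [0,0,0,0,25,0,0,-10,0,25,0,0,-20,0,25,0,0,-20,0,25,0,0,-20,0,25,0,0,-12,0,25,0,0,0,0,25]

```text
t: 15.08
tool_pos: [0.4954, -0.0861, 0.1766]
orientation: [2.316, 2.116, 0.004]
force: [0.7, 0.2, -1.6]
opening: 0.0298
gripper_force: 26.7
```

Request:
play_rows:
  deltas: [15,2,0,0,25,29,4,0,0,25,34,4,0,0,25,36,4,0,0,25,36,4,0,0,25,36,4,0,0,25,36,4,0,0,25,36,4,0,0,25,36,4,0,0,25,28,4,0,0,25]

```text
t: 15.92
tool_pos: [0.5597, 0.2342, 0.1714]
orientation: [-2.317, -2.119, 0.003]
force: [-0.1, -1.6, -1.4]
opening: 0.0293
gripper_force: 26.4
```

Request:
play_rows:
  deltas: [18,4,0,0,25,9,2,0,0,25,0,0,12,0,25,0,0,20,0,25,0,0,20,0,25,0,0,15,0,25,0,0,8,0,25,0,0,5,0,25,0,0,2,0,25,0,0,0,0,25]

```text
t: 16.75
tool_pos: [0.5692, 0.2572, 0.0915]
orientation: [2.32, 2.118, 0.0]
force: [-0.4, -0.0, -1.6]
opening: 0.03
gripper_force: 24.4
```

Request:
play_rows:
  deltas: [0,0,0.7,0,25,0,0,0,0,60,0,0,0,0,60,0,0,0,0,60,0,0,0,0,60,0,0,-15,0,60,0,0,-30,0,60,0,0,-35,0,60,0,0,-30,0,60,0,0,-10,0,60]

```text
t: 17.58
tool_pos: [0.5713, 0.2589, 0.2169]
orientation: [2.317, 2.117, 0.012]
force: [0.3, 0.2, 0.5]
opening: 0.06
gripper_force: 0.0
```

Request:
play_rows:
  deltas: [0,0,0,6,60,0,0,0,7,60,0,0,0,7,60,0,0,0,7,60,0,0,0,7,60,0,0,0,7,60,0,0,0,7,60,0,0,0,7,60,0,0,0,7,60,0,0,0,7,60]

```text
t: 18.42
tool_pos: [0.5687, 0.2579, 0.2098]
orientation: [3.113, 0.423, -0.001]
force: [-0.1, 0.3, -0.3]
opening: 0.0599
gripper_force: 0.0
```

Request:
play_rows:
  deltas: [0,0,0,7,60,0,0,0,7,60,0,0,0,6,60,0,0,0,1,60,0,0,0,0,60]

```text
t: 18.83
tool_pos: [0.5688, 0.2579, 0.21]
orientation: [3.138, -0.139, -0.001]
force: [0.3, 0.1, -0.2]
opening: 0.0597
gripper_force: 0.0
```

```bash
python3 - <<'E'
from h import *
go(.556,-.027,.21);
c=robot.read_camera("side");cv2.imwrite("pics/sd2.png",c["pixels"][150:370,170:340].repeat(3,0).repeat(3,1)[:600])
E
```

```text
phi -5.08 turn 0 shift mm after turn [ 12.5 284.9   0. ]
```

View pics/sd2.png

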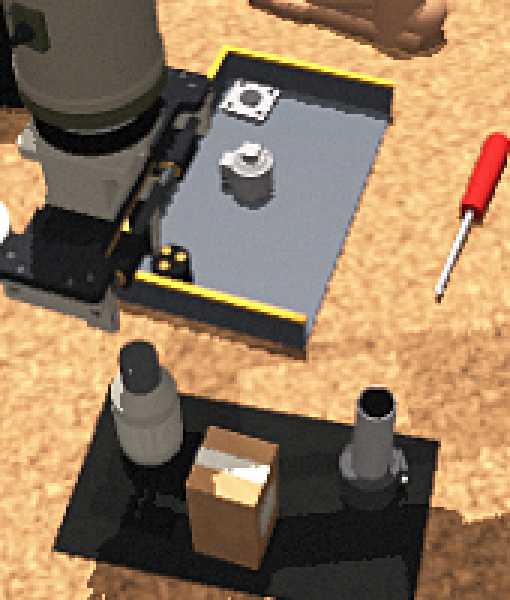

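Request:
play_rows:
  deltas: [0.5,15,0,0,60,1,28,0,0,60,1.5,34,0,0,60,1.5,36,0,0,60,1.5,36,0,0,60,1.5,36,0,0,60,1.5,36,0,0,60,1.5,34,0,0,60,1,20,0,0,60,0.5,10,0,0,60]

```text
t: 19.72
tool_pos: [0.5546, -0.0305, 0.2106]
orientation: [3.137, -0.143, 0.0]
force: [-0.8, 0.1, -0.8]
opening: 0.0601
gripper_force: 0.0
```

Request:
play_rows:
  deltas: [0,0,15,0,60,0,0,30,0,60,0,0,35,0,60,0,0,35,0,60,0,0,35,0,60,0,0,0,0,60,0,0,0,0,60]

```text
t: 20.3
tool_pos: [0.553, -0.0264, 0.0588]
orientation: [-3.138, 0.14, 0.008]
force: [0.2, 0.2, 1.1]
opening: 0.0601
gripper_force: 0.0
```

```bash
python3 - <<'E'
from h import *
go(.556,-.027,.008);
c=robot.read_camera("wrist");cv2.imwrite("pics/w2.png",c["pixels"])
print(proj(c,[(.556,-.027,.056),(.556,-.027,.04),(.6,0.097,.038)]))
E
```

```text
phi -5.1 turn 0 shift mm after turn [ 3.3  0.4 50.8]
[[258.04016101 231.65301822]
 [258.03088211 221.48790531]
 [ 68.98198671 174.52554672]]
```

View pics/w2.png

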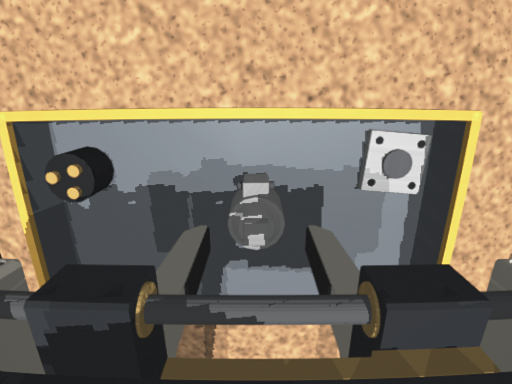

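The clamp body is at about (257,222) against a predicted (258,221.5), with its lug toward the tray back, so the position is confirmed. I'll descend and grip.

Request:
play_rows:
  deltas: [2.5,0,12,0,60,0,0,18,0,60,0,0,12,0,60,0,0,5,0,60,0,0,3,0,60,0,0,0,0,60,0,0,0,0,33,0,0,0,0,33,0,0,0,0,33,0,0,0,0,33]

```text
t: 21.18
tool_pos: [0.5583, -0.0272, 0.0113]
orientation: [-3.138, 0.142, -0.002]
force: [0.1, 0.4, 2.7]
opening: 0.0393
gripper_force: 20.0
```

Request:
play_rows:
  deltas: [0,0,0,0,33,0,0,0,0,33,0,0,0,0,33,0,0,0,0,33]

```text
t: 21.52
tool_pos: [0.5583, -0.0272, 0.0113]
orientation: [3.138, -0.142, 0.002]
force: [-0.9, 0.2, 5.7]
opening: 0.0396
gripper_force: 20.0
```

Request:
play_rows:
  deltas: [0,0,-10,0,33,0,0,-20,0,33,0,0,-30,0,33,0,0,-30,0,33,0,0,-30,0,33,0,0,-18,0,33,0,0,0,0,33]

```text
t: 22.1
tool_pos: [0.5605, -0.0277, 0.1543]
orientation: [3.137, -0.142, 0.013]
force: [0.3, -0.4, -1.2]
opening: 0.0395
gripper_force: 20.0
```

Request:
play_rows:
  deltas: [-4,14,0,0,33,-8,27,0,0,33,-9,32,0,0,33,-9,33,0,0,33,-9,33,0,0,33,-9,33,0,0,33,-9,32,0,0,33,-9,31,0,0,33,-7,24,0,0,33,-4,12,0,0,33]

```text
t: 22.93
tool_pos: [0.4544, -0.2923, 0.1471]
orientation: [-3.138, 0.146, 0.003]
force: [1.3, 0.0, -1.6]
opening: 0.0398
gripper_force: 20.0
```

Request:
play_rows:
  deltas: [0,0,0,0,33,0,0,0,0,33]

```text
t: 23.1
tool_pos: [0.4559, -0.2898, 0.1475]
orientation: [-3.137, 0.144, 0.002]
force: [0.8, 0.1, -1.1]
opening: 0.0394
gripper_force: 20.0
```

```bash
python3 - <<'E'
from h import *
go(.4578,-.291,.0873);
sc=robot.read_camera("scene");sd=robot.read_camera("side")
a=cv2.resize(sc["pixels"][130:230,70:170],(395,395),interpolation=2);b=cv2.resize(sd["pixels"][70:170,255:355],(395,395),interpolation=2)
cv2.imwrite("pics/a1.png",np.hstack([a,b]))
E
```

```text
phi -5.27 turn 0 shift mm after turn [ 2.1  1.1 60.2]
```

View pics/a1.png

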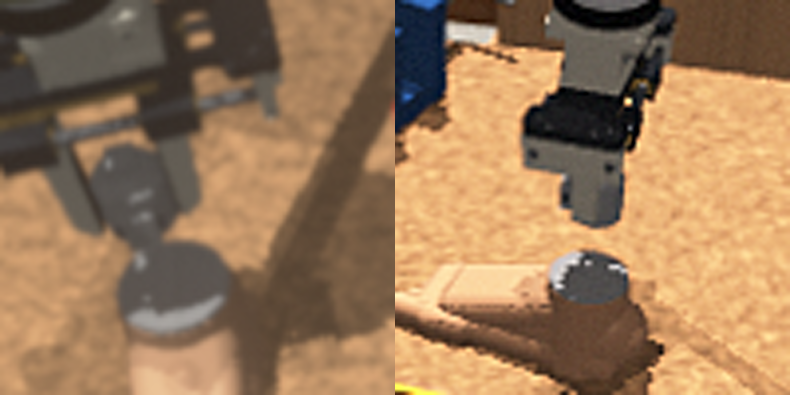

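The clamp hangs above the plate, at about (140,195) over (172,288) in the scene half and (595,200) over (588,277) in the side half. I'll lower it slowly.

Request:
play_rows:
  deltas: [2,1,8,0,33,0,0,14,0,33,0,0,14,0,33,0,0,10,0,33,0,0,6,0,33,0,0,4,0,33,0,0,2,0,33,0,0,1,0,33,0,0,0,0,33,0,0,0,0,33]

```text
t: 24.03
tool_pos: [0.4588, -0.2916, 0.0902]
orientation: [3.138, -0.142, 0.001]
force: [0.0, 0.5, -1.4]
opening: 0.0398
gripper_force: 20.0
```

Request:
play_rows:
  deltas: [0,0,1,0,33,0,0,1,0,33,0,0,0,0,33,0,0,0,0,33]

```text
t: 24.37
tool_pos: [0.4584, -0.2914, 0.0876]
orientation: [3.138, -0.142, 0.0]
force: [-0.3, -0.1, -1.4]
opening: 0.0399
gripper_force: 20.0
```

Request:
play_rows:
  deltas: [0,0,0.7,0,33,0,0,0,0,33,0,0,0,0,33]

```text
t: 24.62
tool_pos: [0.4585, -0.2914, 0.0873]
orientation: [3.138, -0.142, 0.0]
force: [-2.1, 1.7, 3.8]
opening: 0.0398
gripper_force: 20.0
```

Request:
play_rows:
  deltas: [0,0,0,0,60,0,0,0,0,60,0,0,0,0,60,0,0,0,0,60,0,0,-5,0,60,0,0,-15,0,60,0,0,-30,0,60,0,0,-35,0,60,0,0,-30,0,60,0,0,-8,0,60]

```text
t: 25.45
tool_pos: [0.4606, -0.2929, 0.2165]
orientation: [3.133, -0.142, 0.011]
force: [0.3, -0.5, 0.7]
opening: 0.06
gripper_force: 0.0
```

```bash
python3 - <<'E'
from h import *
sc=robot.read_camera("wrist");sd=robot.read_camera("side")
print(robot.read_state()["tool_pos"])
print(proj(sc,[(.4555,-.291,.08),(.456,-.291,.116)]))
b=cv2.resize(sd["pixels"][90:170,265:345],(400,384),interpolation=2)
cv2.imwrite("pics/a2.png",np.hstack([sc["pixels"][:,60:440],b]))
E
```

```text
[ 0.45986047 -0.29242235  0.21305534]
[[255.64212527 186.1064146 ]
 [255.50341046 195.9427521 ]]
```

View pics/a2.png

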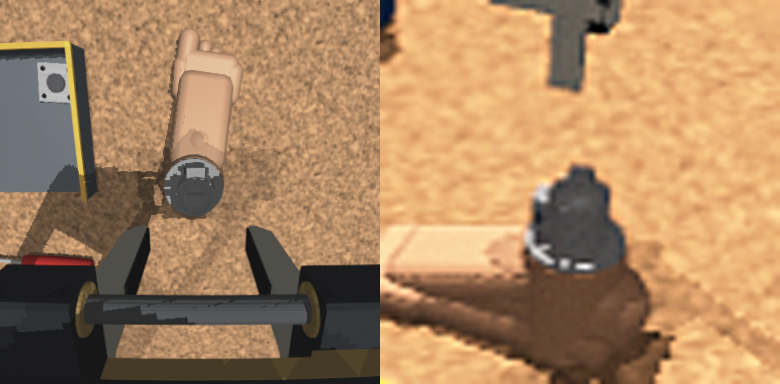

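Request:
play_rows:
  deltas: [0,0,0,-6,60,0,0,0,-7,60,0,0,0,-7,60,0,0,0,-7,60,0,0,0,-7,60,0,0,0,-7,60,0,0,0,-7,60,0,0,0,-7,60,0,0,0,-7,60,0,0,0,-7,60]

```text
t: 26.38
tool_pos: [0.4575, -0.2906, 0.2073]
orientation: [-2.659, -1.667, 0.002]
force: [-0.5, -0.8, -0.3]
opening: 0.0603
gripper_force: 0.0
```

Request:
play_rows:
  deltas: [0,0,0,-7,60,0,0,0,-7,60,0,0,0,-7,60,0,0,0,0,60,18,2,0,0,60,32,3.5,0,0,60,36,4,0,0,60,36,4,0,0,60,36,4,0,0,60,36,4,0,0,60]

```text
t: 27.22
tool_pos: [0.4967, -0.0983, 0.2083]
orientation: [-2.324, -2.111, 0.002]
force: [0.6, 0.1, 0.5]
opening: 0.0602
gripper_force: 0.0
```

Request:
play_rows:
  deltas: [36,4,0,0,60,36,4,0,0,60,36,4,0,0,60,36,4,0,0,60,36,4,0,0,60,36,4,0,0,60,36,4,0,0,60,36,4,0,0,60,36,4,0,0,60,24,3,0,0,60]

```text
t: 28.05
tool_pos: [0.5668, 0.246, 0.2079]
orientation: [-2.322, -2.114, 0.003]
force: [0.7, 0.1, 0.2]
opening: 0.0602
gripper_force: 0.0
```

Request:
play_rows:
  deltas: [14,2,0,0,60,0,0,0,0,60,0,0,0,0,60]

```text
t: 28.3
tool_pos: [0.57, 0.257, 0.208]
orientation: [-2.321, -2.116, 0.004]
force: [-0.2, 0.1, 0.3]
opening: 0.0599
gripper_force: 0.0
```

```bash
python3 - <<'E'
from h import *
go(.5692,.2575,.0915,84.82)
sc=robot.read_camera("scene");sd=robot.read_camera("side")
t=np.linspace(0,2*np.pi,120)
def ov(c,x,y,w):
    k=5;i=cv2.resize(c["pixels"][y:y+w,x:x+w],None,fx=k,fy=k,interpolation=2)
    for r,z,col in((.032,.08,(0,0,255)),(.02,.116,(0,200,0))):
        P=np.c_[.4555+r*np.cos(t),-.291+r*np.sin(t),0*t+z]
        q=((proj(c,P)-[x,y]+.5)*k).astype(int);cv2.polylines(i,[q.reshape(-1,1,2)],True,col,1)
    return i
cv2.imwrite("pics/a3.png",np.hstack([ov(sc,78,150,78),ov(sd,268,90,78)]))
E
```

```text
phi 84.73 turn -0.1 shift mm after turn [  0.6  -0.6 116.5]
```

View pics/a3.png

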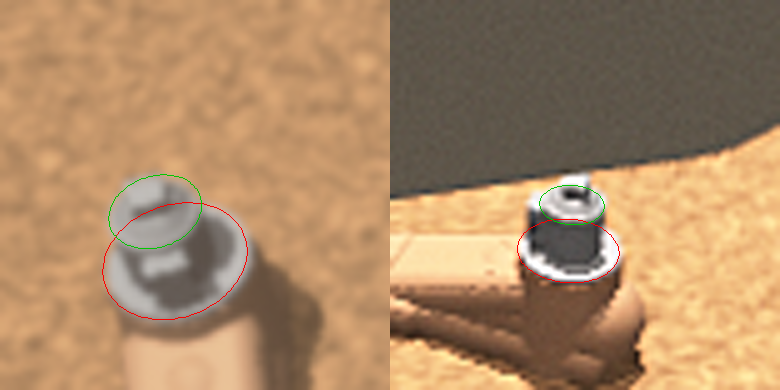

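In both views the clamp top and the plate fit their overlay circles to within about 2 mm, so the clamp is upright and centred. Now I'll return the bottle.

Request:
play_rows:
  deltas: [0.5,-0.5,15,0,60,0,0,30,0,60,0,0,30,0,60,0,0,25,0,60,0,0,12,0,50,0,0,4.5,0,50,0,0,0,0,25,0,0,0,0,25,0,0,0,0,25,0,0,0,0,25]

```text
t: 29.23
tool_pos: [0.5716, 0.2577, 0.0955]
orientation: [2.319, 2.118, 0.004]
force: [-2.8, 0.4, 6.3]
opening: 0.0296
gripper_force: 20.0
```

Request:
play_rows:
  deltas: [0,0,0,0,25,0,0,0,0,25,0,0,0,0,25,0,0,0,0,25]

```text
t: 29.57
tool_pos: [0.5716, 0.2579, 0.0955]
orientation: [2.318, 2.118, 0.005]
force: [-1.4, 0.0, 6.7]
opening: 0.0298
gripper_force: 20.0
```

Request:
play_rows:
  deltas: [0,0,0,0,25,0,0,-10,0,25,0,0,-20,0,25,0,0,-20,0,25,0,0,-20,0,25,0,0,-12,0,25,0,0,0,0,25,0,0,0,0,25]

```text
t: 30.23
tool_pos: [0.5709, 0.2575, 0.176]
orientation: [2.319, 2.118, 0.002]
force: [0.5, -0.2, -1.8]
opening: 0.0297
gripper_force: 19.9
```

```bash
python3 - <<'E'
from h import *
print(robot.read_state()["tool_pos"]);go(.4941,-.0853,.0965,84.8)
E
```

```text
[0.57086906 0.25748506 0.1760402 ]
phi 84.82 turn 0.0 shift mm after turn [-348.4  -45.5   79.2]
```

Request:
play_rows:
  deltas: [-15,-2,0,0,25,-29,-4,0,0,25,-34,-4,0,0,25,-36,-5,0,0,25,-36,-5,0,0,25,-36,-5,0,0,25,-36,-5,0,0,25,-36,-5,0,0,25,-36,-4,0,0,25,-28,-4,0,0,25]

```text
t: 31.07
tool_pos: [0.4966, -0.0616, 0.1734]
orientation: [-2.319, -2.117, 0.003]
force: [0.9, -0.3, -2.0]
opening: 0.0297
gripper_force: 20.0
```

Request:
play_rows:
  deltas: [-17,-2,0,0,25,-9,-0.5,0,0,25,0,0,12,0,25,0,0,20,0,25,0,0,20,0,25,0,0,14,0,25,0,0,7,0,25,0,0,3,0,25,0,0,0,0,25,0,0,0,0,25]

```text
t: 31.9
tool_pos: [0.4942, -0.0847, 0.0998]
orientation: [2.318, 2.119, 0.001]
force: [0.1, 0.8, -2.0]
opening: 0.0295
gripper_force: 20.0
```

Request:
play_rows:
  deltas: [0,0,0,0,25,0,0,0,0,25]

```text
t: 32.07
tool_pos: [0.4945, -0.0852, 0.1003]
orientation: [2.318, 2.118, 0.002]
force: [0.0, -0.5, -1.5]
opening: 0.0298
gripper_force: 20.0
```

Position matches the bottle's start. I'll lower in small steps until it touches.

Request:
play_rows:
  deltas: [0,0,1.5,0,25,0,0,1,0,25,0,0,0,0,25,0,0,0,0,25]

```text
t: 32.4
tool_pos: [0.4936, -0.0852, 0.0968]
orientation: [-2.32, -2.118, 0.0]
force: [0.1, 0.4, -1.7]
opening: 0.0292
gripper_force: 20.0
```

Request:
play_rows:
  deltas: [0,0,1,0,25,0,0,0,0,25,0,0,0,0,25]

```text
t: 32.65
tool_pos: [0.4939, -0.0853, 0.0965]
orientation: [2.319, 2.118, 0.0]
force: [-2.7, 1.1, 6.0]
opening: 0.0296
gripper_force: 20.0
```

Request:
play_rows:
  deltas: [0,0,0,0,60,0,0,0,0,60,0,0,0,0,60,0,0,0,0,60,0,0,-10,0,60,0,0,-30,0,60,0,0,-35,0,60,0,0,-30,0,60,0,0,-10,0,60,0,0,0,0,60]

```text
t: 33.48
tool_pos: [0.4959, -0.0857, 0.2154]
orientation: [2.315, 2.115, 0.006]
force: [-0.2, 0.2, 0.5]
opening: 0.0602
gripper_force: 0.0
```

Request:
play_rows:
  deltas: [20,-8,0,0,60,36,-14,0,0,60,38,-16,0,0,60,38,-16,0,0,60,38,-16,0,0,60,38,-16,0,0,60,38,-16,0,0,60,38,-15,0,0,60,33,-13,0,0,60,15,-6,0,0,60]

```text
t: 34.32
tool_pos: [0.3857, 0.2609, 0.209]
orientation: [-2.315, -2.121, 0.003]
force: [-0.7, -0.9, -0.6]
opening: 0.0598
gripper_force: 0.0
```

Request:
play_rows:
  deltas: [0,0,0,0,60,0,0,0,0,60]

```text
t: 34.48
tool_pos: [0.3871, 0.2579, 0.2092]
orientation: [-2.317, -2.121, 0.004]
force: [0.0, 0.0, -0.5]
opening: 0.0599
gripper_force: 0.0
```

```bash
python3 - <<'E'
from h import *
print(robot.read_state()["tool_pos"]);go(.3887,.258,.0798,84.8)
E
```

```text
[0.38710666 0.25793379 0.20919412]
phi 84.97 turn 0.2 shift mm after turn [  0.4   1.9 129.4]
```

Request:
play_rows:
  deltas: [0,1.2,15,0,60,0,0,30,0,60,0,0,32,0,60,0,0,28,0,60,0,0,16,0,50,0,0,7,0,50,0,0,0,0,50,0,0,0,0,50,0,0,0,0,50,0,0,0,0,25]

```text
t: 35.32
tool_pos: [0.3907, 0.258, 0.0845]
orientation: [2.319, 2.118, 0.004]
force: [-1.4, -0.4, 0.5]
opening: 0.0467
gripper_force: 0.0
```

Request:
play_rows:
  deltas: [0,0,0,0,25,0,0,0,0,25,0,0,0,0,25,0,0,0,0,25,0,0,0,0,25,0,0,0,0,25]

```text
t: 35.82
tool_pos: [0.3897, 0.258, 0.0834]
orientation: [2.319, 2.119, 0.001]
force: [-1.5, -0.4, 6.2]
opening: 0.0299
gripper_force: 20.0
```

Request:
play_rows:
  deltas: [0,0,0,0,25,0,0,-10,0,25,0,0,-20,0,25,0,0,-20,0,25,0,0,-20,0,25,0,0,-12,0,25,0,0,0,0,25,0,0,0,0,25]

```text
t: 36.48
tool_pos: [0.3897, 0.2578, 0.165]
orientation: [2.319, 2.119, 0.002]
force: [-0.0, -0.1, -1.4]
opening: 0.0296
gripper_force: 20.0
```

```bash
python3 - <<'E'
from h import *
print(robot.read_state()["tool_pos"]);go(.498,-.0138,.0844,84.8)
E
```

```text
[0.38968039 0.25777109 0.16503077]
phi 84.82 turn 0.0 shift mm after turn [-260.7  132.4   80.6]
```

Request:
play_rows:
  deltas: [-15,7,0,0,25,-26,14,0,0,25,-31,16,0,0,25,-32,16,0,0,25,-32,16,0,0,25,-32,16,0,0,25,-31,16,0,0,25,-29,15,0,0,25,-22,11,0,0,25,-11,5,0,0,25]

```text
t: 37.32
tool_pos: [0.4969, -0.017, 0.1628]
orientation: [-2.321, -2.115, 0.004]
force: [-0.9, -0.5, -0.4]
opening: 0.0297
gripper_force: 20.0
```

Request:
play_rows:
  deltas: [0,0,12,0,25,0,0,20,0,25,0,0,20,0,25,0,0,14,0,25,0,0,7,0,25,0,0,4,0,25,0,0,0,0,25,0,0,0,0,25,0,0,0,0,25,0,0,0,0,25]

```text
t: 38.15
tool_pos: [0.4982, -0.0142, 0.089]
orientation: [2.318, 2.118, 0.002]
force: [0.3, 0.6, -2.0]
opening: 0.0294
gripper_force: 20.0
```

Request:
play_rows:
  deltas: [0,0,2,0,25,0,0,1.2,0,25,0,0,0,0,25,0,0,0,0,25]

```text
t: 38.48
tool_pos: [0.4972, -0.0142, 0.0846]
orientation: [-2.32, -2.119, 0.0]
force: [0.1, -0.8, -1.9]
opening: 0.0296
gripper_force: 20.0
```

Request:
play_rows:
  deltas: [0,0,1,0,25,0,0,0,0,25,0,0,0,0,25]

```text
t: 38.73
tool_pos: [0.4975, -0.0143, 0.0845]
orientation: [2.319, 2.118, 0.0]
force: [-3.4, -0.6, 6.1]
opening: 0.0296
gripper_force: 20.0
```

Request:
play_rows:
  deltas: [0,0,0,0,60,0,0,0,0,60,0,0,0,0,60,0,0,0,0,60,0,0,-10,0,60,0,0,-30,0,60,0,0,-35,0,60,0,0,-35,0,80,0,0,-15,0,80,0,0,0,0,80]

```text
t: 39.57
tool_pos: [0.5002, -0.0145, 0.2149]
orientation: [2.314, 2.114, 0.009]
force: [0.1, -1.0, 0.6]
opening: 0.076
gripper_force: 0.0
```

Request:
play_rows:
  deltas: [20,-3,0,0,80,36,-5,0,0,80,38,-5.5,0,0,80,38,-5.5,0,0,80,38,-5.5,0,0,80,38,-5.5,0,0,80,38,-5.5,0,0,80,38,-5.5,0,0,80,31,-4.5,0,0,80,15,-2,0,0,80]

```text
t: 40.4
tool_pos: [0.4783, 0.3221, 0.2076]
orientation: [-2.316, -2.121, 0.002]
force: [-1.0, 0.4, -0.8]
opening: 0.08
gripper_force: 0.0
```

Request:
play_rows:
  deltas: [0,0,0,0,85,0,0,0,0,85]

```text
t: 40.57
tool_pos: [0.4793, 0.3187, 0.2078]
orientation: [2.318, 2.121, -0.003]
force: [0.2, 0.6, 0.3]
opening: 0.0842
gripper_force: 0.0
```

```bash
python3 - <<'E'
from h import *
print(robot.read_state()["tool_pos"]);go(.4798,.3183,.0555,84.8)
E
```

```text
[0.47928165 0.31868732 0.20778262]
phi 84.91 turn 0.1 shift mm after turn [-1.000e-01  7.000e-01  1.523e+02]
```

Request:
play_rows:
  deltas: [0,0,15,0,85,0,0,30,0,85,0,0,30,0,85,0,0,30,0,85,0,0,25,0,85,0,0,14,0,75,0,0,6,0,75,0,0,0,0,70,0,0,0,0,70,0,0,0,0,70]

```text
t: 41.4
tool_pos: [0.4811, 0.3188, 0.0604]
orientation: [2.32, 2.117, 0.004]
force: [0.3, -0.8, 0.2]
opening: 0.0703
gripper_force: 0.0
```

Request:
play_rows:
  deltas: [0,0,0,0,45,0,0,0,0,45,0,0,0,0,45,0,0,0,0,45,0,0,0,0,45,0,0,0,0,45]

```text
t: 41.9
tool_pos: [0.4803, 0.319, 0.0595]
orientation: [2.319, 2.119, 0.002]
force: [-0.1, 0.0, 6.4]
opening: 0.0514
gripper_force: 20.0
```

Request:
play_rows:
  deltas: [0,0,-10,0,45,0,0,-20,0,45,0,0,-20,0,45,0,0,-20,0,45,0,0,-15,0,45,0,0,0,0,45,0,0,0,0,45]

```text
t: 42.48
tool_pos: [0.4801, 0.319, 0.1442]
orientation: [2.319, 2.119, 0.002]
force: [-0.0, -0.1, -3.8]
opening: 0.0516
gripper_force: 20.0
```

```bash
python3 - <<'E'
from h import *
print(robot.read_state()["tool_pos"]);go(.5036,.0611,.056,84.8)
E
```

```text
[0.48007533 0.31897721 0.14418582]
phi 84.83 turn 0.0 shift mm after turn [-254.7   46.7   88. ]
```

Request:
play_rows:
  deltas: [-14,3,0,0,45,-26,5,0,0,45,-30,5.5,0,0,45,-32,6,0,0,45,-32,6,0,0,45,-32,6,0,0,45,-30,5.5,0,0,45,-28,5,0,0,45,-20,3,0,0,45,-10,1.5,0,0,45]

```text
t: 43.32
tool_pos: [0.5017, 0.0585, 0.1416]
orientation: [-2.321, -2.115, 0.005]
force: [-0.6, -0.7, -1.9]
opening: 0.0516
gripper_force: 20.0
```

Request:
play_rows:
  deltas: [0,0,12,0,45,0,0,20,0,45,0,0,20,0,45,0,0,16,0,45,0,0,8,0,45,0,0,4,0,45,0,0,0,0,45,0,0,0,0,45,0,0,0,0,45,0,0,0,0,45]

```text
t: 44.15
tool_pos: [0.5041, 0.0617, 0.0648]
orientation: [2.318, 2.118, 0.003]
force: [0.1, -0.2, -2.9]
opening: 0.0519
gripper_force: 20.0
```

Request:
play_rows:
  deltas: [0,0,2,0,45,0,0,1.2,0,45,0,0,0,0,45,0,0,0,0,45]

```text
t: 44.48
tool_pos: [0.5032, 0.0616, 0.0605]
orientation: [-2.32, -2.119, -0.0]
force: [0.2, 0.3, -3.8]
opening: 0.0519
gripper_force: 20.0
```

Request:
play_rows:
  deltas: [0,0,0.8,0,45,0,0,0,0,45,0,0,0,0,45]

```text
t: 44.73
tool_pos: [0.5033, 0.0615, 0.0604]
orientation: [2.319, 2.119, 0.0]
force: [-3.4, -1.0, 5.9]
opening: 0.0518
gripper_force: 20.0
```

Touched down. Now I'll release it, retreat straight up and then back off, and take one last look.

Request:
play_rows:
  deltas: [0,0,0,0,80,0,0,0,0,80,0,0,0,0,80,0,0,0,0,80,0,0,-10,0,80,0,0,-30,0,80,0,0,-35,0,80,0,0,-35,0,80,0,0,-35,0,80,0,0,-20,0,80]

```text
t: 45.57
tool_pos: [0.5046, 0.0617, 0.2302]
orientation: [2.317, 2.116, 0.007]
force: [0.5, 0.6, 0.7]
opening: 0.0799
gripper_force: 0.0
```

Request:
play_rows:
  deltas: [15,0,0,0,80,25,0,0,0,80,30,0,0,0,80,30,0,0,0,80,30,0,0,0,80,30,0,0,0,80,20,0,0,0,80,10,0,0,0,80,0,0,0,0,80,0,0,0,0,80]

```text
t: 46.4
tool_pos: [0.5203, 0.2504, 0.2248]
orientation: [2.318, 2.119, -0.001]
force: [-0.2, -0.5, 0.3]
opening: 0.0801
gripper_force: 0.0
```

```bash
python3 - <<'E'
from h import *
c=robot.read_camera("scene");a=cv2.imread("pics/scene0.png")
f=lambda i:cv2.resize(i[140:260,90:330],None,fx=2.5,fy=2.5,interpolation=2)
cv2.imwrite("pics/f.png",np.vstack([f(a),f(c["pixels"])]));print(robot.read_state()["tool_pos"])
E
```

```text
[0.52033072 0.24984884 0.2248089 ]
```

View pics/f.png

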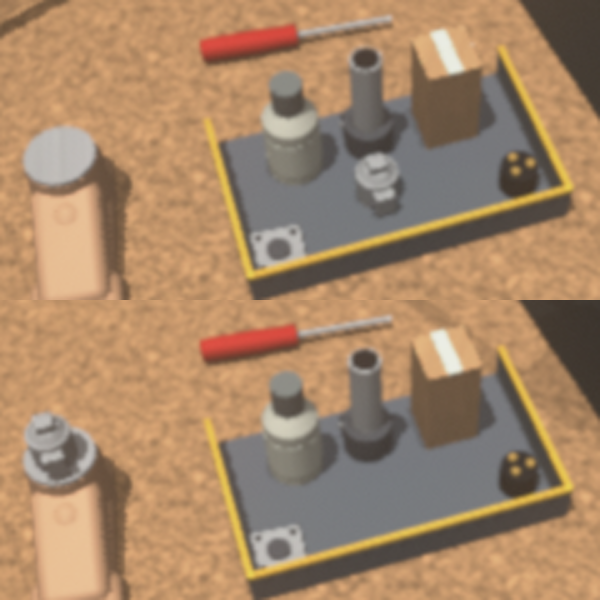

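The before (top) and after (bottom) views match. Bottle (285,385), pylon (365,360) and carton (445,385) are upright in their original places, the clamp stands on the plate at (47,435), and the pot and plate haven't moved.

```bash
python3 -c "
from plant import robot
print(robot.close_job())"
```

```text
the job is handed in; nothing more can be done
None
```

I handed the job in at about 46 s. The clamp stands upright in the middle of the ankle plate. The carton, bottle and pylon are back upright in their starting places, and the pot and four-hole plate haven't visibly moved. No verdict came back, so this rests on my camera checks.

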